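# Bring the specimen slider of a macro bench to its stop

## Robot

A 6-joint arm with a two-finger parallel gripper is mounted at the origin on the work surface. World frame = base frame: x ahead of the robot, y to its left, z up, the work surface at z = 0. Lengths are in m, angles in rad, forces in N, time in s.
With the tool pointing down it reaches from about 0.3 to 0.875 m from the base axis. Payload 6.4 kg.
Tool frame: the origin (TCP) lies midway between the tips of the shut fingers; the grasp point (between the pads) lies 19 mm behind it; z points along the fingers, y is the line along which they close (so a half turn about z gives the same grasp; the last joint's range is limited). The gripper opens to 85 mm and grips with 20 to 120 N. Pads are 22 mm wide; open, the fingers measure 114 mm over their backs; the gripper's body (76 mm by 85 mm) begins 54 mm behind the grasp point. The pads swing forward as they close: fully open they stand 13 mm farther back than shut.
Start: joints at [-1.419, 0.181, 1.607, -0, 1.354, -0.206], TCP at [0.201, -0.539, 0.231] pointing down, gripper open.
Joint ranges: [-2.99, 2.99], [-0.89, 2.07], [0.3, 2.58], [-1.14, 4.28], [0, 2.63], [-3.12, 3.12]. Speed limits (rad/s): [2.57, 2.57, 3.01, 3.14, 3.14, 3.14].

## Interface

Orientations are given as a unit quaternion [x, y, z, w].
In Python, from plant import state, viewer, r gives the robot as it stands.
- The arm moves only by the shell command python3 -m jog 'ROWS'. ROWS is a JSON object of lists of equal length, an entry for each row: "linear": the shift along the world's x, y, z in m, a list of three; "yaw": the turn about the world's z in rad; "jaw": the opening in per cent of the stroke, from 0 (shut) to 100 (fully open). In form: {"linear": [[x, y, z], ...], "yaw": [yaw, ...], "jaw": [jaw, ...]}. A call has 1 to 5 rows; each row shifts and turns the commanded pose from where the row before left it; what a row does not reach is not made up. A row lasts 1/12 s, in which the tool goes at most 41.7 mm and 7.16 degrees, less where a joint would pass 70% of its speed; a pose out of reach is approached as far as the arm can. A call with a gripper value outside its range is refused whole. The fingers move at their own pace and stop on an object; the grip force is fixed at half the most. Time passes only in rows, so rows that do not move let the fingers close. It gives the time, the measured TCP pose, the force, the opening and the grip force at its end, in the units of the state.
- state(): the state, without advancing time (a new reading comes with each control period).
- viewer.capture(name): name is "side" or "top" or "wrist"; returns the picture (400x640x3 uint8, red, green, blue); there is no depth.
- viewer.camera_model(name): a dict with "mtx" (3x3 intrinsics, pixels), "view" (4x4, takes a point from world to camera coordinates); the wrist camera has in their place "mount" (4x4, takes a point from camera to tool coordinates, whose origin is the TCP and whose axes are the flange's). Camera axes: x right, y down, z forward; pixel columns grow to the right and rows downward; lengths in m; the calibration is good to about 2 mm. A picture is of the moment at which its call begins: read the wrist's pose just before it. camera_model takes no time and is no camera call.
- r.finish_job(): hands the job in; it is judged then, once.
The state is a dict: "clock": time; "joint_pos": joint angles; "qd": joint speeds; "joint_torque": joint torques, N m; "eef_pos": TCP position; "eef_rot": TCP orientation; "wrist_force": force on the tool from outside, world axes, zero at the start; "torque": the same for the moment, N m; "finger_gap": finger opening in m; "grasp_force": force on a finger pad.
Only numpy, scipy, OpenCV 4.12 (cv2) and the standard library are available. Lean on these libraries where they do the work, as an engineer would, in place of code of your own. Each camera call takes 0.05 s, during which the arm holds its last target. There are 200 camera calls.

## Task

With a fingertip, press down the ribbed black pad in the middle of the slider to free its brake, and keep it pressed while you push the slider along the rail until its front touches the red stop. Then let the pad come up so that the brake holds the slider there, against the stop. Never force the slider along with the brake on; grasp and lift nothing, and leave the things around the rail where they are.

Things in the scene. Friction and masses are not known exactly. Their poses are not given: they have to be found in the camera images.
- slider (a joint): position of the slider along the rail, m: 0 at the end far from the camera, growing towards the lens and the red stop, at most 0.30. With the pad up, a spring brake holds the slider with 15 to 22 N; with the pad pressed it slides with about 1 N of friction. It cannot lift off the rail.
- release (a joint): how far the release pad is pressed, m: about 0 when up (brake on), 0.006 fully down, where it meets a hard end; the brake eases as the pad goes down and is off beyond about 0.003. Freeing takes about 5 to 6 N, fully down about 7 N; let go, it springs up and the brake grips again.
- pad_top (a point): centre of the top face of the ribbed black release pad in the middle of the slider (goes down with the pad), 60.5 mm above the desk when up. The pad is flat, 64 mm along the rail, 66 mm across. Steel ridges begin 36 mm before and behind this point along the rail; they rise 5.5 mm above the unpressed pad. Axes as the bench's: y along the rail to the lens, z up.
- nose (a point): centre of the slider's front face, which looks at the red stop; 50 mm ahead of the pad's centre, 47 mm above the desk; axes as the bench's. The slider is a dark steel carriage, 92 mm across the rail, 100 mm along it, a bright ridge at each end (14 mm thick, top 66 mm up). A green mineral on a brass stub is fixed on the front ridge, up to 97 mm above the desk.
- stop_face (a point): centre of the red stop's face that looks at the slider, 47 mm above the desk; the slider is home when its nose touches it. The stop is a red block 76 mm across the rail, 16 mm along it, top 56.5 mm above the desk with a thin white line, clamped immovably on the rail between slider and camera; its place varies. Axes as the bench's.
- bench: macro bench fixed to the desk: grey board 210 x 600 x 12 mm, aluminium rail 60 mm wide along its middle (top 38 mm above the desk), black camera at one end (lens front 201 mm, body 258 to 323 mm along y from the origin, top 118 mm above the desk). Origin on the desk, under the rail's centre line; y along the rail towards the camera, x across, z up.
- torch: red pocket torch standing upright, 34 mm across the head, 95 mm tall; a bystander, to be left where it is. Origin at its underside.
- slide_box: brown cardboard slide box, 85 x 65 x 35 mm; a bystander, to be left where it is. Origin at its underside.
- vial: small amber bottle with a white cap standing on the bench board beside the rail, 26 mm across, 46 mm tall; a bystander, to be left where it is. Origin at its underside.
- adapter: plain aluminium ring lying on the bench board, 44 mm outside, 10 mm high; a bystander, to be left where it is. Origin at its underside.
- marker: black marker with red cap lying on the desk, 117 mm long, 15 mm thick; a bystander, to be left where it is. Origin at its underside.
- screwdriver: orange-handled screwdriver lying on the desk, 160 mm long; a bystander, to be left where it is. Origin at its underside.

How it is judged:
By the outcome, as a careful person would: the job done as asked, in the order asked, and still so for the second after the job is handed in, with the robot touching nothing.
It also fails if it takes over 35 s, if anything falls off the work surface, if the arm or the gripper's body presses on something with over 40 N, if the wrist force passes 120 N, or if a joint passes its speed limit or range.

## Working session

There is one attempt and no reset: what is moved stays moved. The work goes in short steps, Python scripts to look and compute and a shell command to move; the robot and the scene stay as the last step left them, time stands still between calls to the robot, and variables do not carry over. Pictures are saved under pics/ and viewed, at most 10 in all, crops included, and the job is handed in when it is done.

```bash
mkdir -p pics; ls
python3 - <<'E'
from plant import state, viewer
import cv2,numpy as np
np.set_printoptions(precision=4,suppress=True)
for n in("top","side"):
    cv2.imwrite(f"pics/{n}0.png",viewer.capture(n)[:,:,::-1]); m=viewer.camera_model(n); print(n,m["mtx"],m["view"])
print(viewer.camera_model("wrist")); s=state(); print(s)
E
```

```text
pics
top [[512.9847   0.     316.2191]
 [  0.     512.9847 198.8835]
 [  0.       0.       1.    ]] [[ 0.0261 -0.9997  0.0034  0.0323]
 [-0.9792 -0.0262 -0.2011  0.5787]
 [ 0.2011  0.0019 -0.9796  0.8924]
 [ 0.      0.      0.      1.    ]]
side [[381.3408   0.     319.4353]
 [  0.     381.3408 200.4288]
 [  0.       0.       1.    ]] [[-0.833  -0.5533 -0.0061  0.5013]
 [-0.4013  0.6116 -0.6818  0.2335]
 [ 0.381  -0.5655 -0.7315  0.5378]
 [ 0.      0.      0.      1.    ]]
{'mtx': array([[341.2572,   0.    , 324.2418],
       [  0.    , 341.2572, 199.2203],
       [  0.    ,   0.    ,   1.    ]]), 'mount': array([[-0.0005, -0.9548, -0.2971,  0.0746],
       [ 1.    , -0.0001, -0.0014, -0.0002],
       [ 0.0013, -0.2971,  0.9548, -0.143 ],
       [ 0.    ,  0.    ,  0.    ,  1.    ]])}
{'clock': 0.1, 'joint_pos': array([-1.4193,  0.1815,  1.6079,  0.    ,  1.3538, -0.2063]), 'qd': array([ 0.0018, -0.0007, -0.0013, -0.0013, -0.0015,  0.001 ]), 'joint_torque': array([  0.0004, -44.5877, -35.2237,  -0.0003,   0.0041,  -0.    ]), 'eef_pos': array([ 0.2013, -0.5381,  0.2305]), 'eef_rot': array([ 0.984 ,  0.1779,  0.    , -0.0008]), 'wrist_force': array([ 0.1987, -0.1963, -0.6768]), 'torque': array([0.0427, 0.0079, 0.007 ]), 'grasp_force': 0.0, 'finger_gap': 0.08542514995566788}
```

View pics/top0.png

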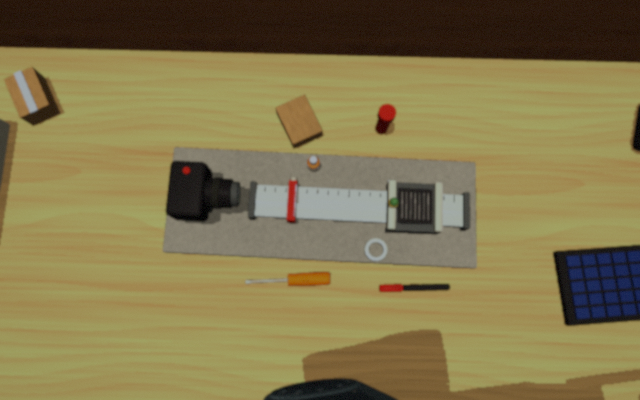

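View pics/side0.png

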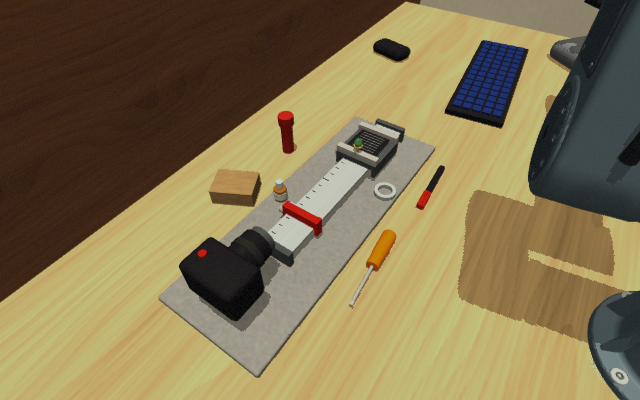

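```bash
cat > h.py <<'E'
import cv2,numpy as np
from plant import state,viewer
from scipy.spatial.transform import Rotation as R
np.set_printoptions(precision=4,suppress=True)
def cast(n,px,z,T=None):
    m=viewer.camera_model(n)
    C=np.linalg.inv(m["view"]) if T is None else T
    px=np.atleast_2d(np.float64(px))
    d=np.c_[px,np.ones(len(px))]@np.linalg.inv(m["mtx"]).T@C[:3,:3].T
    return C[:3,3]+d*((z-C[2,3])/d[:,2])[:,None]
def wristT(s):
    T=np.eye(4);T[:3,:3]=R.from_quat(s["eef_rot"]).as_matrix();T[:3,3]=s["eef_pos"]
    return T@viewer.camera_model("wrist")["mount"]
def boxes(mask,n=3,amin=40):
    cs=cv2.findContours(mask.astype(np.uint8),cv2.RETR_EXTERNAL,cv2.CHAIN_APPROX_NONE)[0]
    return [cv2.minAreaRect(c) for c in sorted(cs,key=cv2.contourArea)[::-1][:n] if cv2.contourArea(c)>amin]
E
python3 - <<'E'
from h import *
im=cv2.imread("pics/top0.png"); hsv=cv2.cvtColor(im,cv2.COLOR_BGR2HSV); H,S,V=cv2.split(hsv)
roi=np.zeros_like(H,bool); roi[170:245,250:470]=1
red=roi&((H<8)|(H>172))&(S>130)&(V>90)
print("stop");[print(b,cast("top",b[0],.0565)) for b in boxes(red,1)]
b_,g,r_=[im[:,:,i].astype(int) for i in range(3)]
print(im[205,385:445])
cr=roi&(V>140)&(r_-b_>12)&(~red)
for b in boxes(cr,4): print("cream",b,cast("top",b[0],.066),cast("top",cv2.boxPoints(b),.066)[:,:2].tolist())
print("corners",cast("top",[(176,148),(476,160),(476,266),(164,252)],.012))
cv2.imwrite("pics/crop1.png",cv2.resize(im[140:270,240:480],None,fx=3.3,fy=3.3,interpolation=cv2.INTER_CUBIC))
E
```

```text
stop
((291.8819885253906, 200.18280029296875), (8.258213996887207, 40.103614807128906), 3.094058036804199) [[0.5745 0.0927 0.0565]]
[[151 155 148]
 [124 127 121]
 [ 80  85  83]
 [ 56  75  81]
 [ 54  91 102]
 [ 52  98 110]
 [ 45  95 102]
 [ 44  92  91]
 [ 42  87  79]
 [ 43  86  76]
 [ 39  86  79]
 [ 42  82  81]
 [ 34  71  70]
 [ 32  52  53]
 [ 27  34  35]
 [ 42  44  49]
 [ 58  64  68]
 [ 63  72  75]
 [ 50  55  59]
 [ 41  46  49]
 [ 59  64  69]
 [ 66  72  76]
 [ 53  60  63]
 [ 38  42  45]
 [ 44  48  50]
 [ 51  55  60]
 [ 51  54  58]
 [ 44  46  51]
 [ 43  44  49]
 [ 60  65  69]
 [ 65  72  77]
 [ 52  56  60]
 [ 40  43  48]
 [ 53  58  64]
 [ 62  68  73]
 [ 54  60  64]
 [ 39  41  46]
 [ 41  47  48]
 [ 53  59  62]
 [ 55  59  64]
 [ 43  47  50]
 [ 43  46  47]
 [ 60  66  69]
 [ 65  72  76]
 [ 49  56  58]
 [ 32  37  37]
 [ 36  37  38]
 [ 46  53  52]
 [ 55  62  63]
 [ 76  88  87]
 [108 126 122]
 [139 157 151]
 [151 168 161]
 [152 170 162]
 [149 168 162]
 [146 165 160]
 [148 163 160]
 [153 163 159]
 [160 166 160]
 [164 170 161]]
cream ((440.5, 205.5), (9.0, 49.0), 0.0) [[ 0.5699 -0.1809  0.066 ]] [[0.5242778353867618, -0.1716873813753483], [0.6159791447171714, -0.17360418614915885], [0.6164281333320907, -0.19030223059413987], [0.5247125967483505, -0.18806161589866716]]
corners [[ 0.6829  0.3287  0.012 ]
 [ 0.6743 -0.2665  0.012 ]
 [ 0.4654 -0.2589  0.012 ]
 [ 0.4763  0.3348  0.012 ]]
```

View pics/crop1.png

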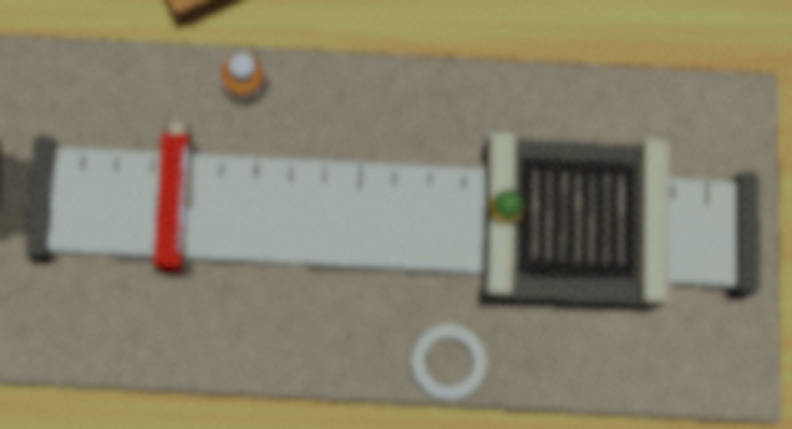

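```bash
python3 - <<'E'
from h import *
p=lambda x,y:(240+(x+.5)/3.3-.5,140+(y+.5)/3.3-.5)
for k,q,z in[("pad",p(580,217),.0605),("noseTop",p(486,213),.066),("rear",p(669,220),.066),("stopface",p(188,202),.0565),("mineral",p(508,204),.09)]: print(k,cast("top",q,z))
E
python3 -m jog '{"linear":[[0.04,0,0],[0.04,0,0],[0.04,0,0],[0.04,0,0],[0.04,0,0]],"yaw":[-0.1,-0.1,-0.1,-0.1,0],"jaw":[0,0,0,0,0]}'
```

```text
pad [[ 0.5699 -0.1359  0.0605]]
noseTop [[ 0.5697 -0.0825  0.066 ]]
rear [[ 0.5685 -0.1843  0.066 ]]
stopface [[0.5734 0.0839 0.0565]]
mineral [[ 0.5702 -0.0911  0.09  ]]
clock: 0.52
eef_pos: [0.403, -0.5381, 0.2307]
eef_rot: [1.0, -0.024, -0.0, -0.0]
wrist_force: [-0.3, -1.6, 0.3]
finger_gap: 0.0254
grasp_force: 0.0
```

```bash
python3 -m jog '{"linear":[[0.02,0.036,0],[0.02,0.036,0],[0.02,0.036,0],[0.02,0.036,0],[0.02,0.036,0]],"yaw":[0.03,0,0,0,0],"jaw":[0,0,0,0,0]}'
python3 -m jog '{"linear":[[0.017,0.036,-0.01],[0.017,0.036,-0.01],[0.017,0.036,-0.015],[0.016,0.036,-0.015],[0,0.036,-0.02]],"yaw":[0,0,0,0,0],"jaw":[0,0,0,0,0]}'
python3 - <<'E'
from h import *
s=state();print(s["eef_pos"],s["eef_rot"],s["wrist_force"],s["finger_gap"])
im=viewer.capture("wrist");cv2.imwrite("pics/w1.png",im[:,:,::-1])
E
```

```text
clock: 0.93
eef_pos: [0.5019, -0.3565, 0.2305]
eef_rot: [1.0, -0.006, -0.0, -0.0]
wrist_force: [0.2, 0.2, 0.3]
finger_gap: -0.0003
grasp_force: 0.0
clock: 1.35
eef_pos: [0.5704, -0.1782, 0.1622]
eef_rot: [1.0, -0.006, 0.002, 0.001]
wrist_force: [0.6, 0.1, -0.1]
finger_gap: -0.0001
grasp_force: 0.0
[ 0.5704 -0.1782  0.1622] [ 1.     -0.0058  0.0017  0.0006] [ 0.5725  0.1054 -0.1383] -0.00014530167572237703
```

View pics/w1.png

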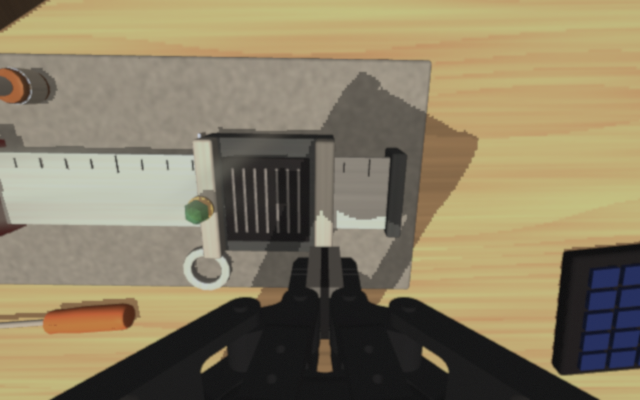

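The wrist view shows the ribbed pad around (266,202), between ridges at x≈195–216 and 316–334; the mineral is at (197,211), and the shut fingers are at (322,270).

```bash
python3 - <<'E'
from h import *
s=state();T=wristT(s)
print(cast("wrist",[(266,202),(215,200),(317,200)],.0605,T),cast("wrist",[(194,190),(334,190)],.066,T))
E
python3 -m jog '{"linear":[[0,0.022,-0.015],[0,0.021,-0.015],[0,0,-0.02],[0,0,-0.02],[0,0,0]],"yaw":[0,0,0,0,0],"jaw":[0,0,0,0,0]}'
```

```text
[[ 0.5639 -0.1264  0.0605]
 [ 0.5656 -0.089   0.0605]
 [ 0.5652 -0.164   0.0605]] [[ 0.575  -0.0767  0.066 ]
 [ 0.5744 -0.1764  0.066 ]]
clock: 1.82
eef_pos: [0.5646, -0.135, 0.0873]
eef_rot: [1.0, -0.006, -0.004, -0.002]
wrist_force: [-0.3, 0.2, -0.9]
finger_gap: -0.0
grasp_force: 0.0
```

```bash
python3 -m jog '{"linear":[[0.003,0.003,-0.01],[0,0,-0.008],[0,0,-0.003],[0,0,0],[0,0,0]],"yaw":[0,0,0,0,0],"jaw":[0,0,0,0,0]}'
python3 -m jog '{"linear":[[0,0,-0.002],[0,0,-0.002],[0,0,-0.002],[0,0,0],[0,0,0]],"yaw":[0,0,0,0,0],"jaw":[0,0,0,0,0]}'
```

```text
clock: 2.23
eef_pos: [0.5711, -0.1341, 0.0712]
eef_rot: [1.0, -0.006, 0.0, 0.0]
wrist_force: [-0.5, -0.3, 0.1]
finger_gap: -0.0002
grasp_force: 0.0
clock: 2.65
eef_pos: [0.5707, -0.1337, 0.0647]
eef_rot: [1.0, -0.006, -0.0, -0.0]
wrist_force: [-0.3, -0.0, -0.1]
finger_gap: 0.0004
grasp_force: 0.0
```

```bash
python3 -m jog '{"linear":[[0,0,-0.002],[0,0,-0.002],[0,0,-0.002],[0,0,0],[0,0,0]],"yaw":[0,0,0,0,0],"jaw":[0,0,0,0,0]}'
python3 -m jog '{"linear":[[0,0,-0.0015],[0,0,-0.0015],[0,0,-0.001],[0,0,0],[0,0,0]],"yaw":[0,0,0,0,0],"jaw":[0,0,0,0,0]}'
```

```text
clock: 3.07
eef_pos: [0.5711, -0.1338, 0.059]
eef_rot: [1.0, -0.006, 0.0, 0.0]
wrist_force: [-1.5, 0.3, 3.2]
finger_gap: -0.0004
grasp_force: 1.6
clock: 3.48
eef_pos: [0.5711, -0.1338, 0.0552]
eef_rot: [1.0, -0.006, 0.0, 0.0]
wrist_force: [-1.4, 0.5, 5.8]
finger_gap: -0.0004
grasp_force: 2.9
```

```bash
python3 -m jog '{"linear":[[0,0,-0.001],[0,0,-0.0005],[0,0,0],[0,0,0]],"yaw":[0,0,0,0],"jaw":[0,0,0,0]}'
```

```text
clock: 3.82
eef_pos: [0.5712, -0.134, 0.0544]
eef_rot: [1.0, -0.006, 0.0, 0.0]
wrist_force: [-3.7, 0.5, 10.0]
finger_gap: 0.0002
grasp_force: 5.5
```

```bash
python3 -m jog '{"linear":[[0,0,-0.0005],[0,0,0],[0,0.001,0],[0,0.003,0],[0,0.004,0]],"yaw":[0,0,0,0,0],"jaw":[0,0,0,0,0]}'
python3 - <<'E'
from h import *
im=viewer.capture("top");cv2.imwrite("pics/t1.png",cv2.resize(im[140:270,240:480,::-1],None,fx=3.3,fy=3.3,interpolation=cv2.INTER_CUBIC));s=state();print(s["eef_pos"],s["wrist_force"])
E
```

```text
clock: 4.23
eef_pos: [0.5713, -0.1268, 0.0544]
eef_rot: [1.0, -0.006, 0.0, 0.001]
wrist_force: [-4.3, -1.2, 13.7]
finger_gap: 0.0002
grasp_force: 6.6
[ 0.5714 -0.1259  0.0544] [-4.598  -0.0583 14.1569]
```

```bash
python3 -m jog '{"linear":[[0,0.006,0],[0,0.007,0],[0,0.007,0],[0,0.007,0],[0,0.006,0]],"yaw":[0,0,0,0,0],"jaw":[0,0,0,0,0]}'
```

```text
clock: 4.7
eef_pos: [0.5722, -0.0933, 0.0544]
eef_rot: [1.0, -0.006, 0.001, 0.001]
wrist_force: [-0.4, -0.6, 10.5]
finger_gap: 0.0001
grasp_force: 5.2
```

```bash
python3 -m jog '{"linear":[[0.001,0.006,0],[0,0.006,0],[0,0.006,0],[0,0.006,0],[0,0.003,0]],"yaw":[0,0,0,0,0],"jaw":[0,0,0,0,0]}'
python3 - <<'E'
from h import *
im=viewer.capture("top");cv2.imwrite("pics/t2.png",cv2.resize(im[140:270,240:480,::-1],None,fx=3.3,fy=3.3,interpolation=cv2.INTER_CUBIC));s=state();print(s["eef_pos"],s["wrist_force"])
E
```

```text
clock: 5.12
eef_pos: [0.5729, -0.0658, 0.0544]
eef_rot: [1.0, -0.006, 0.001, 0.001]
wrist_force: [-2.7, -1.7, 11.5]
finger_gap: 0.0001
grasp_force: 5.8
[ 0.5729 -0.0654  0.0544] [-1.8967  1.0612 12.0859]
```

View pics/t2.png

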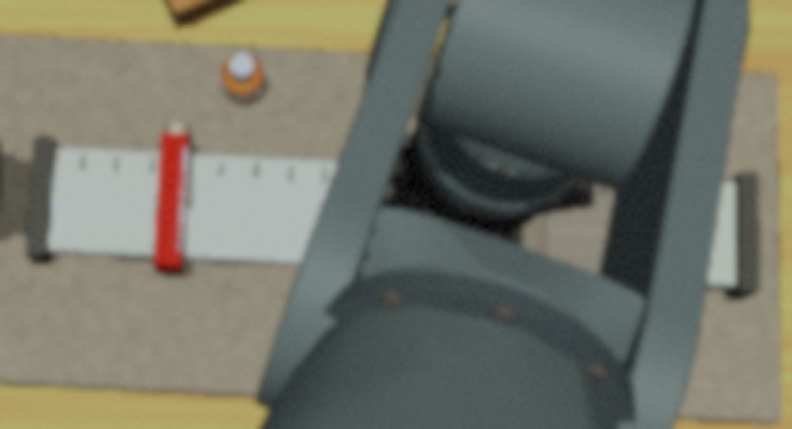

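The top view is blocked by the arm, but the fingertip is still at pad-down height after 68 mm with only about 1 N of drag, so the slider is following.

```bash
python3 -m jog '{"linear":[[0,0.006,0],[0,0.008,0],[0,0.008,0],[0,0.008,0],[0,0.007,0]],"yaw":[0,0,0,0,0],"jaw":[0,0,0,0,0]}'
```

```text
clock: 5.58
eef_pos: [0.5738, -0.0291, 0.0545]
eef_rot: [1.0, -0.006, 0.002, 0.001]
wrist_force: [1.2, -1.2, 9.2]
finger_gap: -0.0001
grasp_force: 4.2
```

```bash
python3 -m jog '{"linear":[[0,0.007,0],[0,0.007,0],[0,0.006,0],[0,0.005,0],[0,0.004,0]],"yaw":[0,0,0,0,0],"jaw":[0,0,0,0,0]}'
python3 - <<'E'
from h import *
s=state();im=viewer.capture("side");cv2.imwrite("pics/s2.png",cv2.resize(im[120:300,170:440,::-1],None,fx=2.9,fy=2.9,interpolation=cv2.INTER_CUBIC));print(s["eef_pos"],s["wrist_force"])
E
```

```text
clock: 6.0
eef_pos: [0.5745, -0.0, 0.0545]
eef_rot: [1.0, -0.006, 0.003, 0.001]
wrist_force: [3.1, -2.0, 6.0]
finger_gap: -0.0001
grasp_force: 3.2
[ 0.5745 -0.      0.0545] [ 3.0682 -2.0289  6.0015]
```

View pics/s2.png

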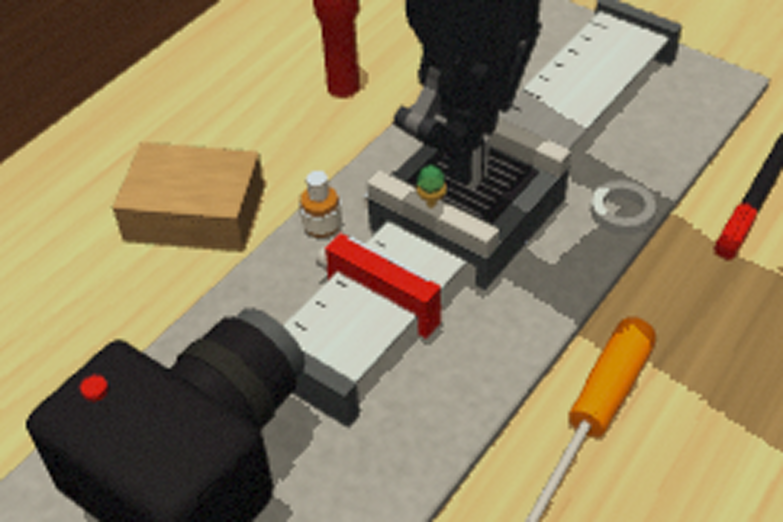

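The side view shows the slider mid-rail with its pad pressed. About 30 mm of rail remains between the front ridge and the red stop, and the vial and ring are untouched. The press force has eased to 6 N, so I'll add some.

```bash
python3 -m jog '{"linear":[[0.001,0,-0.001],[0,0.003,0],[0,0.005,0],[0,0.005,0],[0,0.004,0]],"yaw":[0,0,0,0,0],"jaw":[0,0,0,0,0]}'
```

```text
clock: 6.47
eef_pos: [0.5751, 0.0168, 0.0544]
eef_rot: [1.0, -0.006, 0.002, 0.001]
wrist_force: [-0.9, -0.7, 15.4]
finger_gap: 0.0002
grasp_force: 7.7
```

```bash
python3 -m jog '{"linear":[[0,0.002,-0.0003],[0,0.002,0],[0,0.002,0],[0,0.002,0],[0,0.001,0]],"yaw":[0,0,0,0,0],"jaw":[0,0,0,0,0]}'
```

```text
clock: 6.88
eef_pos: [0.5754, 0.0259, 0.0544]
eef_rot: [1.0, -0.006, 0.003, 0.001]
wrist_force: [-1.7, -0.4, 17.7]
finger_gap: -0.0002
grasp_force: 8.4
```

Tip travel is 160 mm; contact is expected at about 166 mm. I'll go in fine steps.

```bash
python3 -m jog '{"linear":[[0,0.001,0],[0,0.001,0],[0,0.001,0],[0,0.001,0],[0,0.001,0]],"yaw":[0,0,0,0,0],"jaw":[0,0,0,0,0]}'
```

```text
clock: 7.3
eef_pos: [0.5755, 0.0307, 0.0543]
eef_rot: [1.0, -0.006, 0.003, 0.001]
wrist_force: [-1.8, 0.2, 17.6]
finger_gap: 0.0005
grasp_force: 8.2
```

```bash
python3 -m jog '{"linear":[[0,0.001,0],[0,0.001,0],[0,0,0]],"yaw":[0,0,0],"jaw":[0,0,0]}'
```

```text
clock: 7.55
eef_pos: [0.5756, 0.0329, 0.0544]
eef_rot: [1.0, -0.006, 0.003, 0.0]
wrist_force: [-0.9, 0.1, 17.5]
finger_gap: -0.0002
grasp_force: 8.2
```

```bash
python3 -m jog '{"linear":[[0,0.001,0],[0,0.001,0],[0,0.001,0],[0,0,0]],"yaw":[0,0,0,0],"jaw":[0,0,0,0]}'
```

```text
clock: 7.88
eef_pos: [0.5756, 0.0358, 0.0543]
eef_rot: [1.0, -0.006, 0.003, 0.0]
wrist_force: [-1.7, -0.6, 16.3]
finger_gap: -0.0004
grasp_force: 8.1
```

```bash
python3 -m jog '{"linear":[[0,0.001,0],[0,0.001,0],[0,0,0]],"yaw":[0,0,0],"jaw":[0,0,0]}'
python3 - <<'E'
from h import *
s=state();im=viewer.capture("side");cv2.imwrite("pics/s3.png",cv2.resize(im[160:260,260:400,::-1],None,fx=5,fy=5,interpolation=cv2.INTER_CUBIC));print(s["eef_pos"],s["wrist_force"])
E
```

```text
clock: 8.13
eef_pos: [0.5756, 0.0366, 0.0544]
eef_rot: [1.0, -0.006, 0.003, 0.002]
wrist_force: [-1.1, -4.6, 15.6]
finger_gap: -0.0001
grasp_force: 7.9
[0.5756 0.0366 0.0544] [-1.1239 -4.5842 15.6194]
```

View pics/s3.png

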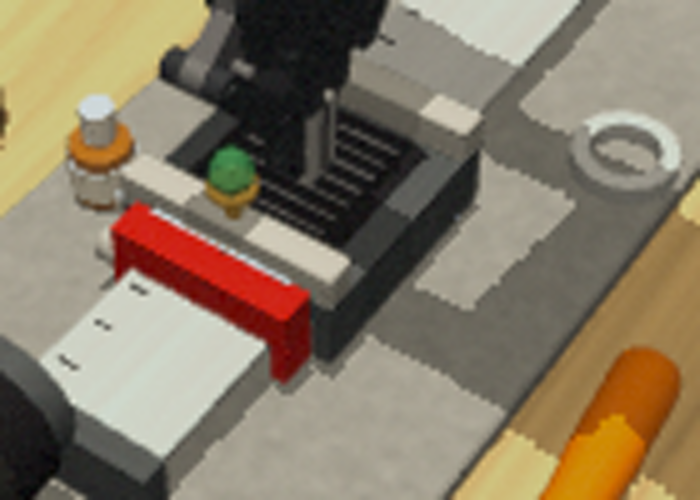

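The fingertip has stalled with Fy −4.6 N, and the picture shows the front ridge right against the red stop. I'll raise the tip straight up.

```bash
python3 -m jog '{"linear":[[0,0,-0.0],[0,0,0.002],[0,0,0.002],[0,0,0.002],[0,0,0.003]],"yaw":[0,0,0,0,0],"jaw":[0,0,0,0,0]}'
python3 -m jog '{"linear":[[0,0,0.005],[0,0,0.01],[0,0,0.02],[0,0,0.03],[0,0,0.03]],"yaw":[0,0,0,0,0],"jaw":[0,0,0,0,0]}'
python3 -m jog '{"linear":[[0,-0.03,0.03],[0,-0.035,0],[0,-0.035,0],[0,-0.035,0],[0,0,0]],"yaw":[0,0,0,0,0],"jaw":[0,0,0,0,0]}'
python3 - <<'E'
from h import *
s=state();im=viewer.capture("side");cv2.imwrite("pics/s4.png",cv2.resize(im[160:260,260:400,::-1],None,fx=5,fy=5,interpolation=cv2.INTER_CUBIC));print(s["eef_pos"],s["wrist_force"])
E
```

```text
clock: 8.6
eef_pos: [0.5736, 0.0379, 0.061]
eef_rot: [1.0, -0.006, 0.001, 0.0]
wrist_force: [0.2, 0.9, 0.9]
finger_gap: -0.0004
grasp_force: 0.0
clock: 9.02
eef_pos: [0.5714, 0.0386, 0.1557]
eef_rot: [1.0, -0.006, -0.002, -0.0]
wrist_force: [0.8, 1.0, -0.7]
finger_gap: -0.0
grasp_force: 0.0
clock: 9.43
eef_pos: [0.5727, -0.1017, 0.1857]
eef_rot: [1.0, -0.008, 0.0, 0.001]
wrist_force: [-0.3, 0.3, 0.2]
finger_gap: -0.0001
grasp_force: 0.0
[ 0.5727 -0.1017  0.1857] [-0.327   0.3252  0.1935]
```

View pics/s4.png

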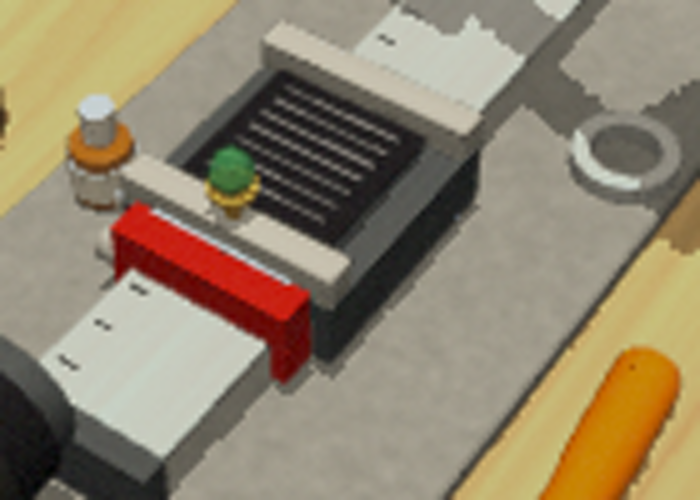

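The slider sits against the stop at the same pixels as before (ridge corner at 345,265), the pad is up, and the arm is clear.

```bash
python3 -c "
from plant import r
print(r.finish_job())"
```

```text
the job is handed in; nothing more can be done
None
```

The slider was pushed up to the red stop with its pad held down, the pad was then released so the brake holds it there, and the job is handed in with the arm clear.

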